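Fit the sample wheel on its keyed drive shaft

TASK

Lift the loose dust cover off the drive unit and lay it flat on the dark rubber mat, handle up and wholly let go. Then set the sample wheel, grip bar up, over the shaft in the unit's well and turn it while pressing until its keyways drop over the shaft's ribs; press it fully home and let go. Leave the other things on the bench where they are.

Things in the scene. Friction and masses are not known exactly. Their poses are not given: they have to be found in the camera images.
- unit: Drive unit, fixed to the bench: low white box, 160 (x) x 180 (y) x 64 mm; in the middle of its flat top (deck, 64 mm up) a square well, 88 x 88 mm, with an upright steel shaft at its centre. Two pins, 8 mm thick, 7 mm tall, stand on the deck at y = +62 and -62 mm. Origin: centre of its underside; z up.
- seat (a point): Seat, on the shaft's axis, 22 mm above the bench: the wheel's origin is here when fully home. Three upright ribs on the shaft, 120 degrees apart, 8 mm wide, reaching 20 mm from the axis, rise from the seat to 16 mm above it. Their turn angle is not measured, differs each time and is unrelated to the unit's yaw.
- shaft_tip (a point): Tip of the shaft, on its axis, 40 mm above the seat, 2 mm below the deck. The shaft is round, 22 mm thick, up to 34 mm above the seat, then a cone to 12 mm at the tip. It turns in its gearbox only against about 0.35 Nm, so it stays put while the wheel slides round on the rib tops under up to about 15 N of press.
- collar_top (a point): Point on the axis, 9 mm above the seat: level of the top of the grey seating collar round the ribs (25 to 34 mm from the axis) at the start. The collar holds the keyed wheel up against its own weight; pushing it down to the seat takes about 14 N, wheel's weight included, and it stays down. (This point is fixed to the unit and does not follow the collar.)
- cover: Dust cover: loose aluminium plate, 96 (x) x 148 (y) x 5 mm, 0.2 to 0.33 kg, starting flat on the deck over the well, its two 12 mm holes at y = +62 and -62 mm over the unit's pins. Origin: centre of the plate's underside; z up. Handle: grey bar on the middle of its top, 60 mm along x, 20 mm wide in y, top 35 mm above the origin.
- mat: Dark rubber mat fixed to the bench, 140 (x) x 180 (y) x 3 mm, empty. Origin: centre of its underside.
- wheel: Sample wheel, standing loose on the bench on its hub, 0.25 to 0.47 kg. Origin: centre of the hub's underside; z up. Hub about 76 mm across, 52 mm tall, with a bore and keyways below. On it an aluminium disc, 160 mm across, 52 to 58 mm above the origin, with eight dark round recesses; on the disc the black grip bar. Fully home, its disc is 10 mm above the deck.
- wheel_grip (a point): Middle of the wheel's grip bar, 76 mm above the wheel's origin. The bar is 64 mm along the wheel's x, 24 mm wide in y, and stands 58 to 94 mm above the origin.
- wheel_bore (a point): Centre of the bore's mouth, at the wheel's origin. Bore 25 mm wide, 52 mm deep, blind. Three keyways 11 mm wide, as deep as the bore, run outwards from it along the wheel's +x and at +-120 degrees. Pressed, the hub first stands on the rib tops, 16 mm above the seat; turned to within about 4 degrees of the ribs (every 120 degrees) it drops 7 mm on to the collar.
- foil_tray: Bystander: open aluminium tray, 85 x 115 x 35 mm. Leave it alone.
- foil_tray2: Bystander: open aluminium tray, 85 x 115 x 35 mm. Leave it alone.
- crucible: Bystander: terracotta cup, 60 mm wide, 45 mm tall. Leave it alone.
- bowl: Bystander: white ceramic bowl, 110 mm wide, 45 mm tall. Leave it alone.
- bottle: Bystander: green bottle with a white cap, 70 mm wide, 170 mm tall. Leave it alone.
- spatula: Bystander: spatula lying flat, 150 mm long. Leave it alone.
There are look-alikes about, which are no part of the job. Leave any orange look-alike of the wheel alone. Of the things shaped like the mat, the rubber one is meant.

How it is judged:
By the outcome, as a careful person would: the job done as asked, in the order asked, and still so for the second after the job is handed in, with the robot touching nothing.
It also fails if it takes over 58 s, if anything falls off the work surface, if the arm or the gripper's body presses on something with over 40 N, if the wrist force passes 120 N, or if a joint passes its speed limit or range.

ROBOT

A 7-joint arm with a two-finger parallel gripper is mounted at the origin on the work surface. World frame = base frame: x ahead of the robot, y to its left, z up, the work surface at z = 0. Lengths are in m, angles in rad, forces in N, time in s.
With the tool pointing down it reaches from about 0.35 to 0.9 m from the base axis. Payload 8.1 kg.
Tool frame: the origin (TCP) lies at the centre of the arm's flange, where the gripper is bolted on; the fingertips stand 178 mm ahead of it and the grasp point (between the pads) lies 159 mm ahead of it; z points along the fingers, y is the line along which they close (so a half turn about z gives the same grasp; the last joint's range is limited). The gripper opens to 92 mm and grips with 3 to 60 N. Pads are 19 mm wide; open, the fingers measure 130 mm over their backs; the gripper's body (75 mm by 190 mm) begins 47 mm behind the grasp point.
Start: joints at [-1.234, 0.434, 0.025, 1.573, -0.012, 1.134, -0.075], TCP at [0.266, 0.566, 0.405] pointing down, gripper open.
Joint ranges: [-2.62, 2.62], [-0.44, 2.09], [-1.27, 1.32], [0.08, 2.57], [-1.32, 4.46], [0.12, 2], [-2.74, 2.74]. Speed limits (rad/s): [2.22, 2.22, 3.01, 3.01, 3.14, 3.14, 3.14].

INTERFACE

Orientations are given as a rotation vector (axis times angle).
In Python, from cell import arm gives the robot as it stands. The module is installed in compiled form; this text tells all that it offers.
- The arm moves only by the shell command python3 -m inch 'ROWS' [FORCE]. ROWS is text: rows parted by semicolons, each of 5 numbers parted by spaces: the shift along the tool's x, y, z in m, then the turn about the tool's z in rad, then the finger opening in m, from 0 to 0.0918. In form: x y z roll fingers; .... A call has 1 to 5 rows; each row is the pose to reach, as a shift and turn from the pose commanded when the call began, along the tool's axes at that moment; what a row does not reach only later rows make up. A row lasts 1/10 s, in which the tool goes at most 50 mm and 8.59 degrees, less where a joint would pass 70% of its speed; a pose out of reach is approached as far as the arm can. A call with a gripper value outside its range is refused whole. The fingers move at their own pace and stop on an object; FORCE is the grip in N (left out, the last holds). Time passes only in rows, so rows that repeat a pose let the fingers close. It gives the time, the measured TCP pose, the force, the opening and the grip force at its end, in the units of the state.
- arm.observe(): the state, without advancing time (a new reading comes with each control period).
- arm.get_image(name): name is "scene" or "top"; returns the picture (480x640x3 uint8, red, green, blue); there is no depth.
- arm.get_calibration(name): a dict with "intrinsics" (3x3 intrinsics, pixels), "pose" (4x4, takes a point from camera to world coordinates). Camera axes: x right, y up, looking along -z (the intrinsics and any distortion apply to the point x, -y, -z); pixel columns grow to the right and rows downward; lengths in m; the calibration is good to about 2 mm. A picture is of the moment at which its call begins. get_calibration takes no time and is no camera call.
- arm.sign_off(): hands the job in; it is judged then, once.
Trained networks look in the newest picture that a camera, given by its name, has taken for a name from the list of things; names that differ only in an ending like _2 or _b are one class to them, and where a whole thing is asked for, a point or a joint stands for the part that bears it (a point fixed in the world has none). Each returns a list of dicts, best first, with "conf" (0 to 1); they miss things now and then, are a little off and sometimes report something else, mostly with a low value. They report only what shows in the picture. A call takes as long as a camera call. They do not tell look-alikes from the thing itself.
- arm.look_for(camera, query): "point" ([row, column] in pixels, amid what is visible of it).
- arm.silhouettes(camera, query): "region" (480x640 bool, what is visible of it) and "point" ([row, column] in pixels, amid what is visible of it).
- arm.place_of(camera, query): "point" ([row, column] in pixels: a listed point, or the origin of a listed thing).
The state is a dict: "clock": time; "joints": joint angles; "dq": joint speeds; "joint_efforts": joint torques, N m; "position": TCP position; "ee_rot": TCP orientation; "force": force on the tool from outside, world axes, zero at the start; "ft_torque": the same for the moment, N m; "width": opening from 0.0 (shut) to 1.0 (fully open); "gripper_force": force on a finger pad.
Only numpy, scipy, OpenCV 4.12 (cv2) and the standard library are available. Lean on these libraries where they do the work, as an engineer would, in place of code of your own. Each camera call takes 0.05 s, during which the arm holds its last target. There are 200 camera calls.

## Working session

There is one attempt and no reset: what is moved stays moved. The work goes in short steps, Python scripts to look and compute and a shell command to move; the robot and the scene stay as the last step left them, time stands still between calls to the robot, and variables do not carry over. Pictures are saved under pics/ and viewed, at most 10 in all, crops included, and the job is handed in when it is done.

```bash
mkdir -p pics; cat > h.py <<'E'
import numpy as np,cv2
from cell import arm
from scipy.spatial.transform import Rotation as R
def ray(cam,p):
    c=arm.get_calibration(cam);K=np.array(c["intrinsics"]);T=np.array(c["pose"])
    d=np.linalg.inv(K)@np.array([p[1],p[0],1.]);d=T[:3,:3]@np.array([d[0],-d[1],-d[2]])
    return T[:3,3],d
def w(cam,p,z):
    o,d=ray(cam,p);return np.round((o+d*(z-o[2])/d[2])[:3],4)
def px(cam,X):
    c=arm.get_calibration(cam);K=np.array(c["intrinsics"]);T=np.array(c["pose"])
    q=T[:3,:3].T@(np.array(X)-T[:3,3]);q=K@np.array([q[0],-q[1],-q[2]]);return q[1]/q[2],q[0]/q[2]
def tool(dx):  # world delta -> tool axes
    return np.round(R.from_rotvec(arm.observe()["ee_rot"]).inv().apply(dx),4)
E
python3 - <<'E'
from h import *
s=arm.observe();print({k:np.round(v,3) for k,v in s.items()});print(np.round(R.from_rotvec(s["ee_rot"]).as_matrix(),3))
for c in("scene","top"):
    cv2.imwrite(f"pics/{c}0.png",arm.get_image(c)[:,:,::-1]);k=arm.get_calibration(c);print(c,k)
for q,z in(("unit",0),("cover",.064),("mat",0),("wheel",0),("wheel_grip",.076)):
    for c in("scene","top"):
        for r in arm.place_of(c,q)[:3]: print(q,c,round(r["conf"],2),np.round(r["point"]),w(c,r["point"],z))
E
```

```text
{'clock': np.float64(0.0), 'joints': array([-1.234,  0.435,  0.025,  1.574, -0.012,  1.134, -0.075]), 'dq': array([-0.   ,  0.001, -0.001,  0.002, -0.001, -0.002,  0.001]), 'joint_efforts': array([-0.0000e+00, -6.6786e+01,  9.8500e-01, -3.1446e+01, -6.1000e-02,
        4.3000e-02,  0.0000e+00]), 'position': array([0.266, 0.565, 0.404]), 'ee_rot': array([-6.850e-01, -3.066e+00,  2.000e-03]), 'force': array([-0.768,  0.034, -0.023]), 'ft_torque': array([ 0.005, -0.034,  0.04 ]), 'gripper_force': np.float64(0.0), 'width': np.float64(1.001)}
[[-0.905  0.426 -0.001]
 [ 0.426  0.905 -0.001]
 [-0.    -0.002 -1.   ]]
scene {'intrinsics': array([[513.71280702,   0.        , 319.56608028],
       [  0.        , 513.71280702, 240.3904069 ],
       [  0.        ,   0.        ,   1.        ]]), 'pose': array([[-0.66096606, -0.40006509,  0.63487936,  1.18162354],
       [ 0.75033781, -0.36453746,  0.55145771,  0.64373088],
       [ 0.01081833,  0.84086882,  0.54113085,  0.71821394],
       [ 0.        ,  0.        ,  0.        ,  1.        ]])}
top {'intrinsics': array([[539.71002136,   0.        
[... 818 characters left out ...]
0.3104 0.064 ]
mat scene 0.87 [225. 232.] [ 0.4396 -0.3142  0.    ]
mat scene 0.62 [194. 276.] [ 0.2314 -0.3557  0.    ]
mat scene 0.42 [293. 282.] [ 0.559  -0.0063  0.    ]
mat top 0.86 [342. 458.] [ 0.2159 -0.3451  0.    ]
mat top 0.58 [253. 435.] [ 0.4276 -0.3038  0.    ]
wheel scene 0.9 [343. 436.] [0.4653 0.3301 0.    ]
wheel scene 0.64 [286. 482.] [0.2343 0.314  0.    ]
wheel top 0.96 [341. 177.] [0.2385 0.3151 0.    ]
wheel top 0.56 [248. 170.] [0.4596 0.3316 0.    ]
wheel_grip scene 0.69 [312. 439.] [0.4649 0.3255 0.076 ]
wheel_grip top 0.89 [242. 162.] [0.4637 0.3309 0.076 ]
wheel_grip top 0.67 [343. 166.] [0.2383 0.3205 0.076 ]
wheel_grip top 0.65 [292. 253.] [0.3452 0.1275 0.076 ]
```

View pics/scene0.png

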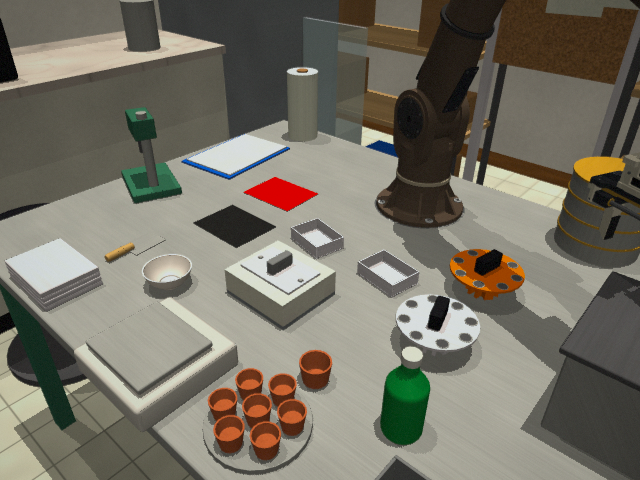

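View pics/top0.png

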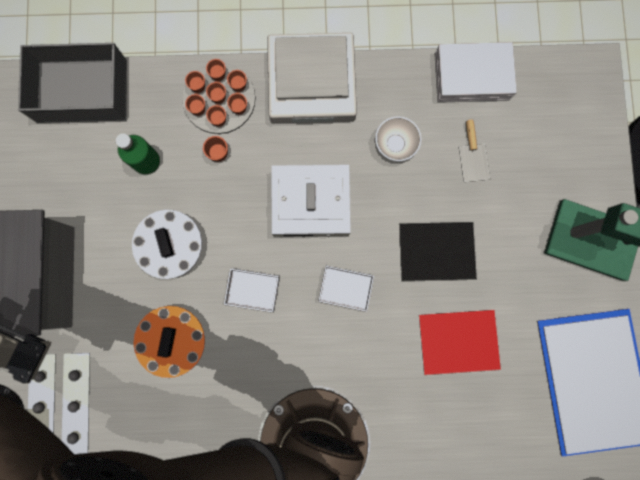

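The scene view shows the covered unit at (280,288), the black mat at (236,225) and the white wheel at (438,320). In the top view the cover handle is at (196,311), the black rubber mat at (250,438) and the white wheel at (243,166). The red mat and the orange wheel are decoys. Next I'll measure positions and yaws.

```bash
cat > m.py <<'E'
from h import *
def rect(mask,z,cam="top"):
    n,l,st,ce=cv2.connectedComponentsWithStats(mask.astype(np.uint8));i=1+st[1:,4].argmax()
    rc,cc=np.where(l==i)
    P=np.array([w(cam,(r,c),z)[:2] for r,c in zip(rc,cc)],np.float32)
    (c,sz,a)=cv2.minAreaRect(P*1000)
    return np.round(P.mean(0),4),np.round(c,1),np.round(sz,1),round(a,1)
E
python3 - <<'E'
from m import *
im=arm.get_image("top").astype(int)
def win(m,r,c,h): 
    o=np.zeros(m.shape,bool);o[r-h:r+h,c-h:c+h]=m[r-h:r+h,c-h:c+h];return o
dark=im.max(2)<60
print("mat",rect(win(dark,250,438,60),.003))
print("bar",rect(win(dark,243,166,22),.094))
print("barside?",im[243,166],im[196,311],im[196,300],im[250,438])
for q,z in(("unit",.064),("cover",.069),("wheel",.058)):
    for r in arm.silhouettes("top",q)[:3]:
        print(q,round(r["conf"],2),np.round(r["point"]),rect(r["region"],z))
cv2.imwrite("pics/c1.png",cv2.resize(arm.get_image("top")[150:300,120:370,::-1],(800,480),interpolation=cv2.INTER_CUBIC))
E
```

```text
Traceback (most recent call last):
  File "m.py", line 5, in rect
    P=np.array([w(cam,(r,c),z)[:2] for r,c in zip(rc,cc)],np.float32)
                ~^^^^^^^^^^^^^
  File "h.py", line 9, in w
    o,d=ray(cam,p);return np.round((o+d*(z-o[2])/d[2])[:3],4)
        ~~~^^^^^^^
  File "h.py", line 5, in ray
    c=arm.get_calibration(cam);K=np.array(c["intrinsics"]);T=np.array(c["pose"])
ValueError: time passes only in moves, steps and waits
```

```bash
sed -i 's/^def ray/C={c:arm.get_calibration(c) for c in ("scene","top")}\ndef ray/; s/c=arm.get_calibration(cam);/c=C[cam];/' h.py
python3 - <<'E'
from m import *
im0=arm.get_image("top");im=im0.astype(int)
cv2.imwrite("pics/c1.png",cv2.resize(im0[150:300,120:370,::-1],(800,480),interpolation=cv2.INTER_CUBIC))
def win(m,r,c,h): 
    o=np.zeros(m.shape,bool);o[r-h:r+h,c-h:c+h]=m[r-h:r+h,c-h:c+h];return o
dark=im.max(2)<60
print("mat",rect(win(dark,250,438,60),.003))
print("bar",rect(win(dark,243,166,22),.094))
print("px",im[243,166],im[196,311],im[196,300],im[250,438])
for q,z in(("unit",.064),("cover",.069),("wheel",.058)):
    for r in arm.silhouettes("top",q)[:3]:
        print(q,round(r["conf"],2),np.round(r["point"]),rect(r["region"],z))
E
```

```text
mat (array([ 0.4324, -0.3087], dtype=float32), array([ 432.4, -308.6]), array([175.6, 135.5]), 89.6)
bar (array([0.4615, 0.3209], dtype=float32), array([461.8, 321.1]), array([63.1, 25.2]), 15.8)
px [36 35 37] [142 140 137] [202 205 211] [35 34 33]
unit 0.7 [220. 311.] (array([ 0.5472, -0.0084], dtype=float32), array([552.9,  -8.7]), array([182.5, 168.5]), 89.1)
unit 0.43 [252. 434.] (array([ 0.4267, -0.2939], dtype=float32), array([ 428.2, -293.8]), array([137.6, 173.5]), 0.7)
cover 0.77 [198. 310.] (array([ 0.5562, -0.0081], dtype=float32), array([556.5,  -7.6]), array([147.8,  96. ]), 88.3)
wheel 0.85 [344. 168.] (array([0.2413, 0.3201], dtype=float32), array([241.9, 320.3]), array([159.6, 157.4]), 88.3)
wheel 0.72 [291. 250.] (array([0.3506, 0.1329], dtype=float32), array([350., 133.]), array([118.3,  87.1]), 80.2)
wheel 0.7 [243. 165.] (array([0.4625, 0.3266], dtype=float32), array([462.8, 326.2]), array([161. , 157.4]), 88.7)
```

View pics/c1.png

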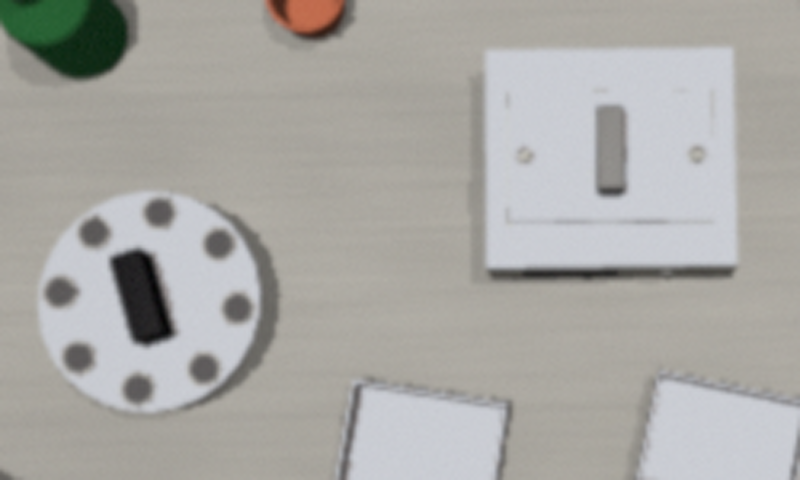

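The cover centre is at about (0.5565, -0.008) with yaw about -1°. The wheel is at about (0.4625, 0.325) with its bar at yaw about 16°, and the mat is at (0.432, -0.309). The first move goes above the cover.

```bash
cat > go.py <<'E'
import sys
from h import *
# go.py x y z yaw_deg_of_tool_y : prints tool-frame shift and roll
x,y,z,a=map(float,sys.argv[1:5]);s=arm.observe();M=R.from_rotvec(s["ee_rot"]).as_matrix()
cur=np.degrees(np.arctan2(M[1,1],M[0,1]));d=(a-cur+90)%180-90
print("shift",tool(np.array([x,y,z])-s["position"]),"roll",round(-np.radians(d),3),"yaw",round(cur,2),"j",np.round(s["joints"],2),"tilt",np.round(M[:2,2],4),"F",np.round(s["force"],1),"t",s["clock"])
E
python3 -m inch '-0.04 -0.03 0 0 0.0918;-0.508 -0.395 0 0 0.0918;-0.508 -0.395 0 0 0.0918;-0.508 -0.395 0 0 0.0918;-0.508 -0.395 0 0 0.0918' 30; python3 go.py .5565 -.008 .36 89
```

```text
clock: 1.35
position: [0.3804, 0.341, 0.405]
ee_rot: [0.685, 3.066, 0.001]
force: [1.1, 0.3, 0.3]
width: 1.003
gripper_force: 0.0
shift [-0.3079 -0.2408  0.0449] roll -0.422 yaw 64.8 j [-0.91  0.25  0.09  1.85 -0.03  1.04  0.32] tilt [0.0004 0.0005] F [1.1 0.3 0.3] t 1.35
```

```bash
python3 -m inch '-0.3 -0.24 0.04 -0.42 0.0918;-0.3 -0.24 0.04 -0.42 0.0918;-0.3 -0.24 0.04 -0.42 0.0918;-0.3 -0.24 0.04 -0.42 0.0918;-0.3 -0.24 0.04 -0.42 0.0918' ; python3 go.py .5565 -.008 .36 89
```

```text
clock: 1.85
position: [0.4831, 0.1328, 0.3807]
ee_rot: [0.029, 3.141, 0.001]
force: [1.0, 0.8, -0.2]
width: 0.999
gripper_force: 0.0
shift [-0.076  -0.1394  0.0207] roll -0.001 yaw 88.95 j [-0.5   0.26  0.15  1.91 -0.05  0.98  1.23] tilt [0.0009 0.0006] F [ 1.   0.8 -0.2] t 1.85
```

```bash
python3 -m inch '-0.076 -0.139 0.02 0 0.0918;-0.076 -0.139 0.02 0 0.0918;-0.076 -0.139 0.02 0 0.0918;-0.076 -0.139 0.02 0 0.0918;-0.076 -0.139 0.02 0 0.0918' ; python3 go.py .5565 -.008 .252 89
```

```text
clock: 2.35
position: [0.5562, -0.0082, 0.3602]
ee_rot: [-0.038, -3.141, 0.001]
force: [-0.5, 1.1, 0.9]
width: 0.996
gripper_force: 0.0
shift [-0.0003  0.0003  0.1082] roll -0.007 yaw 88.61 j [-0.24  0.37  0.22  1.81 -0.09  0.97  1.56] tilt [-0.0003 -0.0009] F [-0.5  1.1  0.9] t 2.35
```

```bash
python3 -m inch '0 0 0.04 0 0.0918;0 0 0.08 0 0.0918;0 0 0.1 0 0.0918;0 0 0.108 0 0.0918;0 0 0.108 0 0.0918' ; python3 -m inch '0 0 0 0 0;0 0 0 0 0;0 0 0 0 0;0 0 0 0 0;0 0 0 0 0' 30;python3 go.py .5565 -.008 .252 89
```

```text
clock: 2.85
position: [0.5553, -0.0045, 0.2521]
ee_rot: [-0.028, -3.14, -0.001]
force: [0.2, 0.6, -0.3]
width: 1.002
gripper_force: 0.0
clock: 3.35
position: [0.5559, -0.006, 0.2529]
ee_rot: [0.031, 3.141, 0.0]
force: [-0.7, -0.6, -1.0]
width: 0.617
gripper_force: 0.0
shift [-0.0007 -0.002   0.0009] roll -0.002 yaw 88.86 j [-0.22  0.5   0.18  1.92 -0.13  0.73  1.59] tilt [0.0007 0.0001] F [-0.7 -0.6 -1. ] t 3.35
```

```bash
python3 -m inch '0 0 0 0 0;0 0 0 0 0;0 0 0 0 0;0 0 0 0 0;0 0 0 0 0' ;python3 -m inch '0 0 0 0 0;0 0 0 0 0;0 0 0 0 0;0 0 0 0 0;0 0 0 0 0';python3 go.py .5565 -.008 .252 89
```

```text
clock: 3.85
position: [0.5557, -0.0063, 0.2525]
ee_rot: [-0.032, -3.141, 0.001]
force: [-0.1, -0.4, 0.0]
width: 0.215
gripper_force: 30.0
clock: 4.35
position: [0.5557, -0.0063, 0.2525]
ee_rot: [-0.032, -3.141, 0.001]
force: [0.2, -4.1, -0.8]
width: 0.218
gripper_force: 30.0
shift [-0.0008 -0.0017  0.0005] roll -0.003 yaw 88.84 j [-0.22  0.5   0.18  1.92 -0.13  0.73  1.59] tilt [-0.0001 -0.0004] F [ 0.2 -4.1 -0.8] t 4.35
```

```bash
python3 -m inch '0 0 -0.01 0 0;0 0 -0.02 0 0;0 0 -0.04 0 0;0 0 -0.07 0 0;0 0 -0.1 0 0';python3 go.py .4324 -.3087 .35 89
```

```text
clock: 4.85
position: [0.5554, -0.0051, 0.3543]
ee_rot: [-0.03, -3.141, -0.001]
force: [1.2, -0.2, -2.4]
width: 0.217
gripper_force: 30.0
shift [ 0.1173 -0.3059  0.004 ] roll -0.001 yaw 88.92 j [-0.25  0.37  0.21  1.82 -0.1   0.96  1.56] tilt [-0.0004  0.0009] F [ 1.2 -0.2 -2.4] t 4.85
```

```bash
A='0.119 -0.304 0 0 0'; python3 -m inch '0.119 -0.304 0 0 0;0.119 -0.304 0 0 0;0.119 -0.304 0 0 0;0.119 -0.304 0 0 0;0.119 -0.304 0 0 0'; python3 -m inch '0 0 0 0 0';python3 go.py .4324 -.3087 .192 89
```

```text
clock: 5.35
position: [0.4592, -0.2377, 0.3537]
ee_rot: [0.029, 3.14, 0.001]
force: [0.8, -0.5, -2.3]
width: 0.213
gripper_force: 30.0
clock: 5.45
position: [0.4565, -0.2433, 0.3539]
ee_rot: [0.047, 3.141, -0.005]
force: [-0.2, 0.3, -3.3]
width: 0.218
gripper_force: 30.0
shift [ 0.0221 -0.0656  0.1621] roll -0.012 yaw 88.29 j [ 0.15  0.31  0.3   1.92 -0.11  0.92  2.05] tilt [ 0.0003 -0.003 ] F [-0.2  0.3 -3.3] t 5.45
```

```bash
python3 -m inch '0.022 -0.066 0.03 0 0;0.022 -0.066 0.08 0 0;0.022 -0.066 0.12 0 0;0.022 -0.066 0.14 0 0;0.022 -0.066 0.14 0 0'; python3 -m inch '0 0 0 0 0';python3 go.py .4324 -.3087 .192 89
```

```text
clock: 5.95
position: [0.436, -0.3012, 0.2101]
ee_rot: [-0.031, -3.137, -0.006]
force: [-0.4, -0.5, -2.4]
width: 0.214
gripper_force: 30.0
clock: 6.05
position: [0.4375, -0.3021, 0.2135]
ee_rot: [0.03, 3.141, 0.001]
force: [0.3, -0.8, -2.0]
width: 0.216
gripper_force: 30.0
shift [ 0.005  -0.0067  0.0215] roll -0.002 yaw 88.9 j [ 0.32  0.54  0.25  2.01 -0.22  0.62  2.27] tilt [0.0006 0.0004] F [ 0.3 -0.8 -2. ] t 6.05
```

```bash
python3 - <<'E'
from h import *
cv2.imwrite("pics/s2.png",cv2.resize(arm.get_image("scene")[150:330,150:390,::-1],(800,600),interpolation=cv2.INTER_CUBIC))
E
```

```text
(no output)
```

View pics/s2.png

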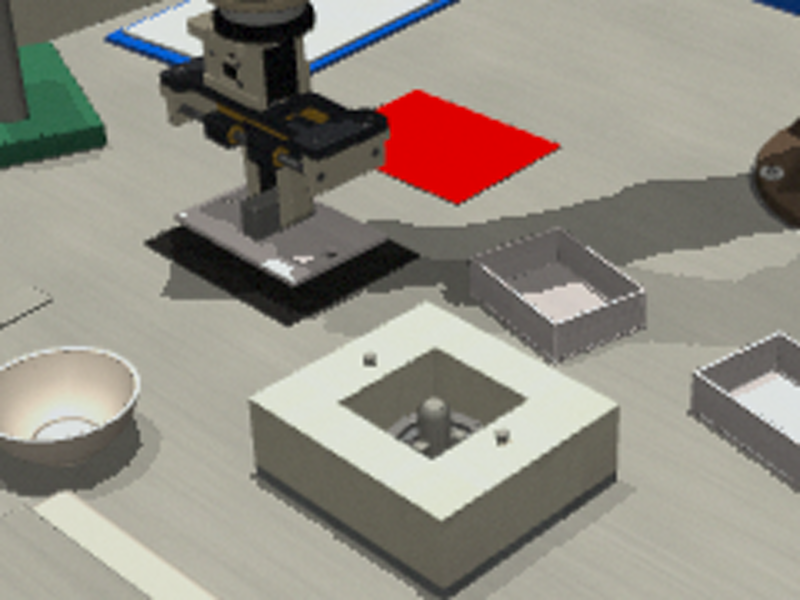

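The crop shows the cover held level above the black mat, and the unit's well open with the shaft at crop (432,425). Next I'll lower the cover and release it.

```bash
python3 -m inch '0.005 -0.006 0.01 0 0;0.005 -0.006 0.016 0 0;0.005 -0.006 0.019 0 0;0.005 -0.006 0.021 0 0;0.005 -0.006 0.0215 0 0';python3 -m inch '0 0 0 0 0.0918;0 0 0 0 0.0918;0 0 0 0 0.0918;0 0 0 0 0.0918;0 0 0 0 0.0918'; python3 go.py .4324 -.3087 .36 89
```

```text
clock: 6.6
position: [0.4316, -0.3083, 0.1914]
ee_rot: [0.031, 3.141, 0.001]
force: [-3.4, 2.4, 12.1]
width: 0.217
gripper_force: 30.0
clock: 7.1
position: [0.4317, -0.3083, 0.191]
ee_rot: [0.031, 3.141, -0.0]
force: [0.5, 0.5, -0.4]
width: 0.602
gripper_force: 0.0
shift [-0.0008 -0.0003 -0.169 ] roll -0.002 yaw 88.86 j [ 0.35  0.57  0.23  2.02 -0.23  0.57  2.3 ] tilt [ 0.0001 -0.    ] F [ 0.5  0.5 -0.4] t 7.1
```

```bash
python3 -m inch '0 0 -0.01 0 0.0918;0 0 -0.03 0 0.0918;0 0 -0.07 0 0.0918;0 0 -0.12 0 0.0918;0 0 -0.17 0 0.0918';python3 go.py .4625 .325 .36 105.8
```

```text
clock: 7.6
position: [0.431, -0.3082, 0.3633]
ee_rot: [-0.032, -3.141, -0.0]
force: [1.6, -1.3, -0.3]
width: 0.992
gripper_force: 0.0
shift [-0.0186  0.6337  0.0034] roll -0.296 yaw 88.84 j [ 0.27  0.33  0.33  1.88 -0.13  0.96  2.2 ] tilt [-0.0007  0.0001] F [ 1.6 -1.3 -0.3] t 7.6
```

```bash
python3 -m inch '-0.019 0.634 0.003 -0.296 0.0918;-0.019 0.634 0.003 -0.296 0.0918;-0.019 0.634 0.003 -0.296 0.0918;-0.019 0.634 0.003 -0.296 0.0918;-0.019 0.634 0.003 -0.296 0.0918';python3 go.py .4625 .325 .36 105.8
```

```text
clock: 8.1
position: [0.4435, -0.057, 0.3608]
ee_rot: [-0.431, 3.111, -0.0]
force: [0.8, 0.9, -0.3]
width: 0.995
gripper_force: 0.0
shift [-0.1222  0.3624  0.0008] roll -0.0 yaw 105.79 j [-0.11  0.19  0.14  2.05 -0.03  0.9   1.89] tilt [ 0.0013 -0.0001] F [ 0.8  0.9 -0.3] t 8.1
```

```bash
python3 -m inch '-0.122 0.362 0 0 0.0918;-0.122 0.362 0 0 0.0918;-0.122 0.362 0 0 0.0918;-0.122 0.362 0 0 0.0918;-0.122 0.362 0 0 0.0918';python3 -m inch '-0.038 0.112 0 0 0.0918;-0.038 0.112 0 0 0.0918;-0.038 0.112 0 0 0.0918;-0.038 0.112 0 0 0.0918';python3 go.py .4625 .325 .24 105.8
python3 - <<'E'
from m import *
a=arm.get_image("top")
# warp region of well at z=.062 level
z=.038
q=np.float32([px("top",(x,y,z))[::-1] for x,y in((.606,.044),(.606,-.056),(.506,-.056),(.506,.044))])
H=cv2.getPerspectiveTransform(q,np.float32([[0,0],[600,0],[600,600],[0,600]]))
cv2.imwrite("pics/well.png",cv2.warpPerspective(a,H,(600,600),flags=cv2.INTER_CUBIC)[:,:,::-1])
for n,zz in(("shaft_tip",.062),("seat",.022),("cover",.003),("mat",0)):
  for c in("top","scene"):
    for r in arm.place_of(c,n)[:2]: print(n,c,round(r["conf"],2),w(c,r["point"],zz))
for r in arm.silhouettes("top","cover")[:2]: print("cover",round(r["conf"],2),rect(r["region"],.008))
E
```

```text
clock: 8.6
position: [0.4559, 0.1928, 0.3608]
ee_rot: [-0.431, 3.111, -0.0]
force: [2.1, -1.6, -0.5]
width: 0.999
gripper_force: 0.0
clock: 9.0
position: [0.4615, 0.3123, 0.3602]
ee_rot: [-0.44, 3.11, 0.002]
force: [-0.7, 0.7, 1.2]
width: 1.002
gripper_force: 0.0
shift [-0.0044  0.0118  0.1202] roll 0.005 yaw 106.09 j [-0.66  0.37 -0.04  1.8   0.02  0.98  1.14] tilt [0.0001 0.0011] F [-0.7  0.7  1.2] t 9.0
shaft_tip top 0.63 [ 0.5585 -0.0095  0.062 ]
shaft_tip top 0.59 [0.6616 0.3737 0.062 ]
shaft_tip scene 0.81 [ 0.561  -0.0018  0.062 ]
seat top 0.86 [ 0.5597 -0.0068  0.022 ]
seat scene 0.73 [ 0.5429 -0.0268  0.022 ]
seat scene 0.64 [ 0.5541 -0.014   0.022 ]
cover top 0.8 [ 0.4365 -0.305   0.003 ]
cover scene 0.6 [ 0.4259 -0.3207  0.003 ]
cover scene 0.16 [0.3673 0.1407 0.003 ]
mat top 0.97 [ 0.2179 -0.3495  0.    ]
mat scene 0.85 [ 0.4364 -0.3146  0.    ]
mat scene 0.68 [ 0.2269 -0.3603  0.    ]
cover 0.81 (array([ 0.4315, -0.3071], dtype=float32), array([ 432.2, -307.1]), array([148.8,  96.1]), 88.3)
```

View pics/well.png

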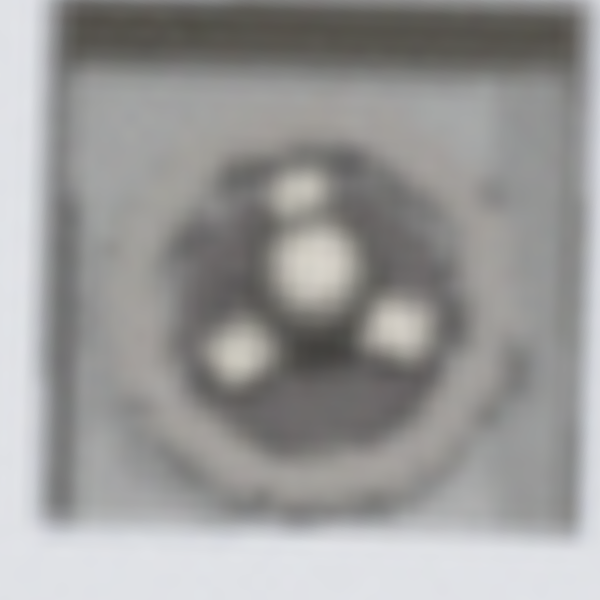

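The well crop (6 px/mm, up = +x, left = +y) shows three bright rib tops at (298,191), (239,352) and (400,330). That puts the axis at about (0.5575, -0.008) and the ribs at about 8° mod 120. The cover lies on the mat at (0.432, -0.307). Next I'll grasp the wheel.

```bash
python3 -m inch '-0.004 0.012 0.02 0.005 0.0918;-0.004 0.012 0.06 0.005 0.0918;-0.004 0.012 0.1 0.005 0.0918;-0.004 0.012 0.117 0.005 0.0918;-0.004 0.012 0.118 0.005 0.0918' 50;python3 -m inch '0 0 0 0 0;0 0 0 0 0;0 0 0 0 0;0 0 0 0 0;0 0 0 0 0';python3 -m inch '0 0 0 0 0;0 0 0 0 0;0 0 0 0 0;0 0 0 0 0;0 0 0 0 0';python3 go.py .4625 .325 .36 105.8
python3 - <<'E'
from h import *
cv2.imwrite("pics/s3.png",cv2.resize(arm.get_image("scene")[220:400,350:560,::-1],(700,600),interpolation=cv2.INTER_CUBIC))
E
```

```text
clock: 10.0
position: [0.4621, 0.321, 0.2394]
ee_rot: [0.424, -3.109, 0.004]
force: [1.0, -0.1, 0.5]
width: 1.002
gripper_force: 0.0
clock: 10.5
position: [0.463, 0.3219, 0.2425]
ee_rot: [-0.424, 3.112, 0.001]
force: [-0.1, 0.5, -0.5]
width: 0.613
gripper_force: 0.0
clock: 11.0
position: [0.4627, 0.322, 0.2417]
ee_rot: [0.425, -3.112, -0.0]
force: [-0.9, 3.5, 0.1]
width: 0.258
gripper_force: 50.0
shift [-0.0006  0.003  -0.1183] roll -0.004 yaw 105.56 j [-0.67  0.52 -0.04  1.89  0.03  0.72  1.11] tilt [-0.0004  0.    ] F [-0.9  3.5  0.1] t 11.0
```

View pics/s3.png

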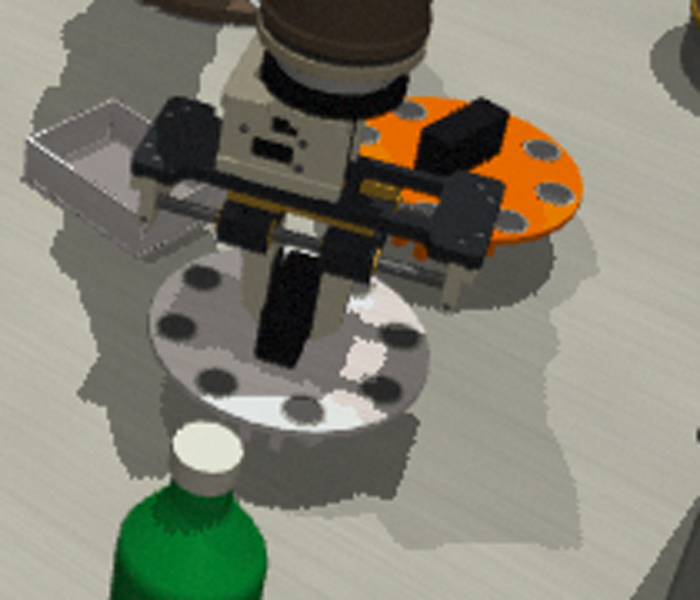

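The wheel is gripped across its bar (opening 23.7 mm). I'll lift it and carry it over the shaft, turning to start 6° below the expected key angle.

```bash
python3 -m inch '0 0 -0.01 0 0;0 0 -0.03 0 0;0 0 -0.06 0 0;0 0 -0.1 0 0;0 0 -0.113 0 0';python3 go.py .5575 -.008 .355 92
```

```text
clock: 11.55
position: [0.4636, 0.3219, 0.3588]
ee_rot: [-0.423, 3.109, 0.004]
force: [0.5, 0.6, -4.7]
width: 0.258
gripper_force: 49.9
shift [-0.0023 -0.343   0.0033] roll 0.236 yaw 105.51 j [-0.67  0.38 -0.04  1.78  0.02  0.97  1.12] tilt [0.004  0.0029] F [ 0.5  0.6 -4.7] t 11.55
```

```bash
python3 -m inch '-0.001 -0.04 0 0 0;-0.002 -0.343 0 0.236 0;-0.002 -0.343 0 0.236 0;-0.002 -0.343 0 0.236 0;-0.002 -0.343 0 0.236 0';python3 go.py .5575 -.008 .355 92;python3 -m inch '0 0 0 0 0';python3 go.py .5575 -.008 .355 92
```

```text
clock: 12.05
position: [0.5285, 0.0888, 0.3543]
ee_rot: [0.055, -3.14, 0.001]
force: [1.3, 0.5, -4.4]
width: 0.261
gripper_force: 49.9
shift [-0.0256 -0.0978 -0.0006] roll 0.0 yaw 92.01 j [-0.33  0.34  0.09  1.86 -0.03  0.94  1.37] tilt [-0.001  -0.0005] F [ 1.3  0.5 -4.4] t 12.05
clock: 12.15
position: [0.5299, 0.0822, 0.3544]
ee_rot: [0.037, -3.141, 0.008]
force: [0.6, 0.8, -4.2]
width: 0.26
gripper_force: 49.9
shift [-0.0254 -0.0908 -0.0001] roll -0.011 yaw 91.35 j [-0.33  0.34  0.09  1.86 -0.03  0.94  1.37] tilt [-0.0001 -0.0051] F [ 0.6  0.8 -4.2] t 12.15
```

```bash
python3 -m inch '-0.025 -0.091 0 0 0;-0.025 -0.091 0 0 0;-0.025 -0.091 0 0 0;-0.025 -0.091 0 0 0';python3 -m inch '0 0 0 0 0';python3 go.py .5575 -.008 .305 92
```

```text
clock: 12.55
position: [0.5567, -0.0006, 0.3541]
ee_rot: [0.05, -3.14, 0.001]
force: [-1.0, 1.5, -4.5]
width: 0.255
gripper_force: 49.9
clock: 12.65
position: [0.5565, 0.0019, 0.3543]
ee_rot: [0.056, -3.14, -0.001]
force: [0.3, -0.5, -5.0]
width: 0.258
gripper_force: 49.9
shift [-0.0007 -0.0099  0.0493] roll 0.001 yaw 92.06 j [-0.19  0.37  0.11  1.81 -0.05  0.96  1.56] tilt [-0.0013  0.0005] F [ 0.3 -0.5 -5. ] t 12.65
```

```bash
python3 - <<'E'
from h import *
print(arm.observe()["position"])
for c in("scene","top"):
  for n in("wheel","wheel_grip"):
    for r in arm.place_of(c,n)[:3]:
        print(n,c,round(r["conf"],2),w(c,r["point"],.113+(.076 if "g" in n else 0)))
for r in arm.silhouettes("scene","wheel")[:3]: print(r["conf"],np.round(r["point"]))
cv2.imwrite("pics/s4.png",cv2.resize(arm.get_image("scene")[180:330,190:370,::-1],(720,600),interpolation=cv2.INTER_CUBIC))
E
```

```text
[0.55650252 0.00188223 0.35429904]
wheel scene 0.77 [0.383  0.3686 0.113 ]
wheel scene 0.74 [0.5736 0.3726 0.113 ]
wheel_grip scene 0.91 [0.4103 0.376  0.189 ]
wheel_grip scene 0.9 [0.5896 0.3806 0.189 ]
wheel top 0.65 [0.4491 0.2985 0.113 ]
wheel top 0.6 [0.454  0.3139 0.113 ]
wheel top 0.58 [0.6559 0.1935 0.113 ]
wheel_grip top 0.93 [0.4478 0.2986 0.189 ]
0.66 [263. 498.]
0.6 [325. 437.]
```

View pics/s4.png

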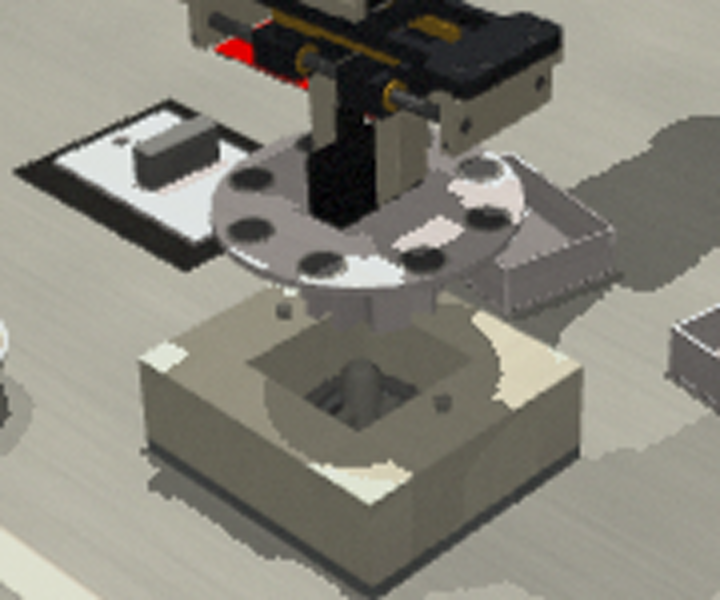

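The crop shows the wheel level above the well, with the shaft tip at crop (362,362). The disc rim spans columns 212 to 527, with its lowest point at row 288. I'll compare that with a predicted circle to check how the wheel sits relative to the TCP.

```bash
python3 - <<'E'
from h import *
from scipy.optimize import least_squares
im=arm.get_image("scene")
p=arm.observe()["position"];zo=p[2]-.2417;t=np.linspace(0,2*np.pi,361)
def ext(x,y):
    o=[]
    for z in(.052,.058):
        P=np.array([px("scene",(x+.08*np.cos(a),y+.08*np.sin(a),zo+z)) for a in t]);o.append(P)
    P=np.vstack(o);return np.array([P[:,1].min(),P[:,1].max(),P[:,0].max()])
m=np.array([190+212/4,190+527/4,180+290/4])
r=least_squares(lambda q:ext(*q)-m,p[:2],diff_step=1e-3)
print(p,r.x,r.fun,"shaft tip px",px("scene",(.5575,-.008,.062)),"seen",180+362/4,190+362/4)
cv2.imwrite("pics/t5.png",arm.get_image("top")[:,:,::-1])
for n in("wheel","wheel_grip"):
  for r in arm.place_of("scene",n)[:3]: print(n,round(r["conf"],2),w("scene",r["point"],zo+(.076 if "g" in n else 0)))
E
```

```text
[0.55687413 0.00147546 0.35490585] [ 5.55893831e-01 -2.76037542e-04] [ 0.00867674 -0.00878125  0.00188873] shaft tip px (np.float64(270.23033390222486), np.float64(280.90475440821183)) seen 270.5 280.5
wheel 0.73 [0.5697 0.0119 0.1132]
wheel 0.71 [0.3856 0.367  0.1132]
wheel_grip 0.95 [0.5625 0.0043 0.1892]
wheel_grip 0.63 [0.4119 0.3762 0.1892]
wheel_grip 0.4 [0.8225 0.329  0.1892]
```

```bash
python3 -m inch '-0.001 -0.0085 0 0 0;-0.001 -0.0085 0.01 0 0;-0.001 -0.0085 0.03 0 0;-0.001 -0.0085 0.045 0 0;-0.001 -0.0085 0.045 0 0';python3 go.py .5575 -.008 .28 92;python3 -m inch '0 0 0.004 0 0;0 0 0.008 0 0;0 0 0.012 0 0;0 0 0.016 0 0;0 0 0.016 0 0';python3 go.py .5575 -.008 .28 92
```

```text
clock: 13.65
position: [0.5572, -0.0079, 0.3073]
ee_rot: [0.054, -3.137, 0.001]
force: [0.8, 0.7, -3.6]
width: 0.259
gripper_force: 49.9
shift [-0.0004 -0.0001  0.0273] roll -0.0 yaw 91.98 j [-0.16  0.43  0.11  1.86 -0.06  0.86  1.58] tilt [-0.0044 -0.0004] F [ 0.8  0.7 -3.6] t 13.65
clock: 14.15
position: [0.5578, -0.0077, 0.2933]
ee_rot: [0.055, -3.14, 0.0]
force: [-2.1, -1.3, -6.4]
width: 0.261
gripper_force: 49.9
shift [ 0.0003 -0.0003  0.0133] roll 0.0 yaw 92.01 j [-0.16  0.45  0.11  1.87 -0.06  0.83  1.59] tilt [-0.0012 -0.0003] F [-2.1 -1.3 -6.4] t 14.15
```

```bash
python3 -m inch '0 0 0.003 0 0;0 0 0.006 0 0;0 0 0.009 0 0;0 0 0.012 0 0;0 0 0.012 0 0';python3 -m inch '0 0 0.001 0 0;0 0 0.002 0 0;0 0 0.003 0 0;0 0 0.003 0 0'; python3 go.py .5575 -.008 .28 92
```

```text
clock: 14.65
position: [0.558, -0.0079, 0.2812]
ee_rot: [0.055, -3.14, 0.001]
force: [-2.3, -4.3, -7.5]
width: 0.26
gripper_force: 49.9
clock: 15.05
position: [0.5581, -0.0078, 0.2792]
ee_rot: [0.055, -3.141, 0.0]
force: [-4.9, -4.4, 1.9]
width: 0.257
gripper_force: 50.0
shift [ 0.0006 -0.0002 -0.0008] roll -0.0 yaw 91.99 j [-0.16  0.46  0.11  1.89 -0.07  0.79  1.59] tilt [-0.0004 -0.0002] F [-4.9 -4.4  1.9] t 15.05
```

```bash
python3 -m inch '0.0006 -0.0006 0.001 -0.02 0;0.0006 -0.0006 0.0015 -0.045 0;0.0006 -0.0006 0.0015 -0.07 0;0.0006 -0.0006 0.0015 -0.095 0;0.0006 -0.0006 0.0015 -0.12 0';python3 go.py .5575 -.008 .28 98
```

```text
clock: 15.55
position: [0.5577, -0.0079, 0.2778]
ee_rot: [-0.245, 3.131, 0.001]
force: [-3.6, -1.3, -2.4]
width: 0.259
gripper_force: 50.0
shift [ 0.0002 -0.0001 -0.0022] roll 0.017 yaw 98.96 j [-0.14  0.46  0.07  1.89 -0.05  0.79  1.69] tilt [0.0005 0.0004] F [-3.6 -1.3 -2.4] t 15.55
```

```bash
python3 -m inch '0 0 0.001 0 0;0 0 0.002 0 0;0 0 0.003 0 0;0 0 0.003 0 0';python3 go.py .5575 -.008 .2727 98
```

```text
clock: 15.95
position: [0.5578, -0.0081, 0.2741]
ee_rot: [-0.243, 3.132, 0.0]
force: [-2.0, -2.2, -5.2]
width: 0.259
gripper_force: 50.0
shift [0.0003 0.0001 0.0014] roll 0.015 yaw 98.87 j [-0.13  0.47  0.07  1.89 -0.05  0.78  1.69] tilt [0.0001 0.0001] F [-2.  -2.2 -5.2] t 15.95
```

It's keyed: the wheel went past the rib tops without resistance. Now I'll press it home to TCP z ≈ 0.2637.

```bash
python3 -m inch '0 0 0.002 0 0;0 0 0.003 0 0;0 0 0.005 0 0;0 0 0.007 0 0;0 0 0.008 0 0';python3 go.py .5575 -.008 .2637 98;python3 -m inch '0 0 0.001 0 0;0 0 0.002 0 0;0 0 0.003 0 0;0 0 0.004 0 0;0 0 0.004 0 0';python3 go.py .5575 -.008 .2637 98
```

```text
clock: 16.45
position: [0.5578, -0.0082, 0.2678]
ee_rot: [-0.243, 3.131, 0.0]
force: [-9.3, -2.6, 17.4]
width: 0.255
gripper_force: 50.0
shift [0.0002 0.0002 0.0041] roll 0.015 yaw 98.88 j [-0.13  0.48  0.07  1.9  -0.05  0.77  1.69] tilt [0.0011 0.0002] F [-9.3 -2.6 17.4] t 16.45
clock: 16.95
position: [0.5578, -0.0082, 0.2638]
ee_rot: [-0.243, 3.131, 0.0]
force: [-8.0, -2.0, 15.9]
width: 0.259
gripper_force: 50.0
shift [0.0002 0.0003 0.0001] roll 0.015 yaw 98.88 j [-0.13  0.48  0.07  1.9  -0.05  0.76  1.69] tilt [0.0011 0.0002] F [-8.  -2.  15.9] t 16.95
```

Still in the collar-push regime, so I'll keep pressing until it stops hard.

```bash
python3 -m inch '0 0 0.001 0 0;0 0 0.002 0 0;0 0 0.002 0 0';python3 go.py .5575 -.008 .2637 98
```

```text
clock: 17.25
position: [0.5578, -0.0082, 0.2634]
ee_rot: [-0.243, 3.13, 0.001]
force: [-14.4, -2.0, 35.0]
width: 0.256
gripper_force: 50.0
shift [ 0.0002  0.0002 -0.0003] roll 0.015 yaw 98.88 j [-0.13  0.48  0.07  1.9  -0.05  0.76  1.69] tilt [0.0018 0.0005] F [-14.4  -2.   35. ] t 17.25
```

Hard stop at z = 0.2634, so it's fully home. I'll take off the load, open the fingers and retreat.

```bash
python3 -m inch '0.0005 0 -0.001 0 0;0.0005 0 -0.0015 0 0;0.0005 0 -0.0015 0 0.0918;0.0005 0 -0.0015 0 0.0918;0.0005 0 -0.0015 0 0.0918';python3 -m inch '0 0 0 0 0.0918;0 0 0 0 0.0918;0 0 0 0 0.0918;0 0 -0.01 0 0.0918;0 0 -0.03 0 0.0918';python3 -m inch '0 0 -0.03 0 0.0918;0 0 -0.07 0 0.0918;0 0 -0.12 0 0.0918;0.05 0 -0.12 0 0.0918;0.1 0 -0.12 0 0.0918';python3 -m inch '0.04 0.05 0 0 0.0918;0.04 0.1 0 0 0.0918;0.04 0.15 0 0 0.0918;0.04 0.2 0 0 0.0918;0.04 0.25 0 0 0.0918'; python3 -m inch '0 0 0 0 0.0918;0 0 0 0 0.0918'
python3 - <<'E'
from m import *
s=arm.get_image("scene");t=arm.get_image("top")
cv2.imwrite("pics/f.png",cv2.resize(s[170:350,170:410,::-1],(800,600),interpolation=cv2.INTER_CUBIC))
for r in arm.silhouettes("top","wheel")[:3]: print(round(r["conf"],2),rect(r["region"],.08))
for r in arm.silhouettes("top","cover")[:2]: print("cover",round(r["conf"],2),rect(r["region"],.008))
E
```

```text
clock: 17.75
position: [0.5577, -0.0078, 0.262]
ee_rot: [-0.244, 3.131, 0.001]
force: [-0.0, -0.4, 0.3]
width: 0.469
gripper_force: 0.0
clock: 18.25
position: [0.5567, -0.0082, 0.2915]
ee_rot: [0.243, -3.129, -0.0]
force: [-0.2, -0.1, 0.3]
width: 0.905
gripper_force: 0.0
clock: 18.75
position: [0.4584, -0.0237, 0.4141]
ee_rot: [-0.244, 3.127, -0.0]
force: [-1.3, -0.2, -0.3]
width: 1.0
gripper_force: 0.0
clock: 19.25
position: [0.3811, 0.2074, 0.413]
ee_rot: [-0.242, 3.13, 0.001]
force: [1.6, 0.9, -0.0]
width: 0.998
gripper_force: 0.0
clock: 19.45
position: [0.3816, 0.2065, 0.4123]
ee_rot: [-0.248, 3.131, -0.0]
force: [0.8, -1.1, -0.3]
width: 1.002
gripper_force: 0.0
0.68 (array([ 0.5151, -0.0254], dtype=float32), array([550. ,  -8.6]), array([175.3, 164.5]), 88.3)
0.66 (array([0.2175, 0.367 ], dtype=float32), array([216.4, 368.8]), array([118.2,  33.9]), 23.7)
0.44 (array([0.3445, 0.1248], dtype=float32), array([349.8, 131. ]), array([114.4,  83.6]), 79.9)
cover 0.77 (array([ 0.4317, -0.3071], dtype=float32), array([ 432.2, -307.1]), array([148.7,  96.1]), 88.3)
```

View pics/f.png

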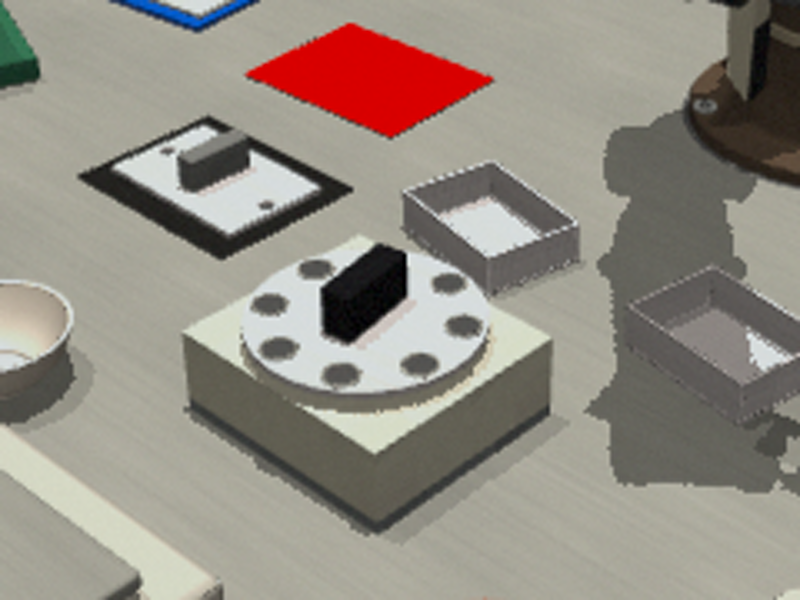

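The crop shows the wheel level just above the deck with its bar at (365,290). The cover lies wholly on the black mat with its handle at (213,160), and the arm is clear.

```bash
python3 -c "
from cell import arm;print(arm.sign_off())"
```

```text
the job is handed in; nothing more can be done
None
```

I've handed the job in: the cover lies flat on the rubber mat, handle up and let go, and the wheel is keyed, pressed to its hard stop on the shaft and released, at about 19.5 s on the robot's clock.

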